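# Key a pulley to a drive shaft

## Task

Fit the pulley to the bench drive: take the steel key from its white block and drop it upright into the slot of the drive's shaft until its top is level with the shaft's end, then slide the pulley onto the shaft, boss up and keyway over the key, and push it fully home onto the collar. Work by feel and never force the parts (stay below about 3 kg of push), and let go at the end. Leave the other things on the bench where they are.

Things in the scene. Friction and masses are not known exactly. Their poses are not given: they have to be found in the camera images.
- drive: Bench drive, fixed: square grey foot plate 110x110x12, round ribbed housing to z 36, dark collar 54 across from z 36 to 62, upright steel shaft 26 across from z 62 to 88 (mm above the origin). Origin on the bench on the shaft axis, z up. The gearing holds the shaft still. The shaft's key slot faces the drive's -x axis, give or take up to 1.2 rad: that angle is NOT measured, so look or feel for it
- shaft_end (a point): Middle of the shaft's upper end (edge chamfered 1.5 x 2), z 88 of the drive, axes as the drive's. The key slot starts here: 9.8 wide, from 6.9 to 19.1 mm off the axis. In the shaft its outer side is open; below the collar's top it is a closed pocket. 48 deep in all (floor at z 40). A key in it has its centre about 13 mm from the axis
- collar_top (a point): Point on the axis level with the collar's upper face, z 62 of the drive, where the pulley's underside must come to rest. Opposite the slot a small sprung ball stands 3 mm out of the shaft 12 mm above here; it presses on the pulley's bore with about 4 N and drags, so that the pulley sinks only sluggishly by its own weight: push it lightly (under 20 N) until it meets the collar
- key: Loose steel key: plain upright bar 10 (x) by 8 (y) by 48 tall, 30 g, foot chamfered 0.7 x 2.5, the same after a half turn. Origin at the centre of its foot, z up. Its x goes radially in the slot, its 8 mm y side across it. It starts upright in the white block with 28 mm showing. 0.9 mm of play a side in the slot (1.1 radially), down which it drops freely; home, its top is level with the shaft's end
- block: White plastic block 50 (x) by 70 (y) by 30 tall, fixed to the bench, with the key's pocket (20 deep, 0.8 mm play a side) in the middle of its top and an empty round hole either side. Origin under its centre
- hub: Loose steel pulley, about 320 g, flat on the bench, boss up: grooved rim 84 across from z 0 to 17, round boss 50 across up to z 38 (grip the boss). Bore 28.4 across (1.2 mm play round the shaft); keyway 10.6 wide, out to 20.6 mm from the axis, facing the pulley's -x axis. Lower mouth chamfered 2 x 4, keyway sides 1.2. Origin on the bore axis at the underside, z up
- timer: white bench timer, 62x62x21, origin under its centre; bystander
- screwdriver: screwdriver lying flat, 26x189x22; bystander
- white_bottle: white reagent bottle with a yellow cap, 62 mm across, 140 high; bystander
- amber_bottle: brown reagent bottle with a black cap, 60 mm across, 125 high; bystander
Things that resemble listed ones, but are neither listed nor needed, are in the scene too. There is more than one size of the hub; the one meant has the size given above.

How it is judged:
On the way, in this order (a step that is already met when the one before it is completed fails the run):
1. the key stands home in the shaft's slot, let go (z of key in the frame of drive below 0.0425 m and horizontal distance between key and drive between 0.0105 and 0.0155 m and angle between key's own z axis and vertical below 0.12 rad and contact force between the fingers and key below 0.1 N), for 0.2 s.
2. the pulley is home on the collar, over the key (z of hub in the frame of drive below 0.0642 m and horizontal distance between hub and drive below 0.0035 m and angle between hub's own z axis and vertical below 0.06 rad), for 0.2 s.
At the end, for the whole second after the job is handed in: The key stands upright (within 0.12 rad) in the slot with its foot within 2.5 mm of the slot's floor, 10.5 to 15.5 mm from the axis; the pulley lies boss up (within 0.06 rad) on the collar, its underside within 2.2 mm of it and within 3.5 mm of the shaft axis; both at rest and released (all of step 2 and z of key in the frame of drive below 0.0425 m and horizontal distance between key and drive between 0.0105 and 0.0155 m and angle between key's own z axis and vertical below 0.12 rad and z of hub in the frame of drive above 0.059 m and linear speed of each of hub, key below 0.02 m/s); the robot touches nothing.
It fails at once if the key pressed on the drive with more than 30 N, or the pulley or gripper on the drive or the pulley on the key with more than 40 N (the sprung ball's push counts in it) (contact force between key and drive above 30 N or contact force between any of hub, the arm, the fingers and drive above 40 N or contact force between hub and key above 40 N).
It fails at once if a bystander moved more than 30 mm (distance of any of timer, screwdriver, white_bottle, amber_bottle from where it was at the start of the episode above 0.03 m).
It also fails if it takes over 72 s, if anything falls off the work surface, if the arm or the gripper's body presses on something with over 40 N, if the wrist force passes 120 N, or if a joint passes its speed limit or range.

## Robot

A 7-joint arm with a two-finger parallel gripper is mounted at the origin on a cart in front of the work surface, level with it; the furniture and walls round the work are solid. World frame = base frame: x ahead of the robot, y to its left, z up, the work surface at z = 0. Lengths are in m, angles in rad, forces in N, time in s.
With the tool pointing down it reaches from about 0.4 to 0.875 m from the base axis. Payload 19.3 kg.
Tool frame: the origin (TCP) lies midway between the tips of the shut fingers; the grasp point (between the pads) lies 19 mm behind it; x points along the fingers, y is the direction in which the jaws open and shut, and the axes are right-handed (so a half turn about x gives the same grasp; the last joint's range is limited). The gripper opens to 85 mm and grips with 20 to 120 N. Pads are 22 mm wide; open, the fingers measure 114 mm over their backs; the gripper's body (76 mm by 85 mm) begins 54 mm behind the grasp point. The pads swing forward as they close: fully open they stand 13 mm farther back than shut.
Start: joints at [-1.177, 0.521, -0.036, 1.599, 0.021, 1.021, -0.113], TCP at [0.28, 0.559, 0.231] pointing down, gripper open.
Joint ranges: [-2.91, 2.91], [-0.3, 2.13], [-1.5, 1.42], [0.17, 2.43], [-1.26, 4.41], [0.16, 1.93], [-2.52, 2.52]. Speed limits (rad/s): [1.89, 1.89, 2.39, 2.39, 3.01, 3.01, 3.01].

## Interface

Orientations are given as [roll, pitch, yaw] about the fixed x, y, z axes, in that order (R = Rz(yaw) Ry(pitch) Rx(roll)).
In Python, from workcell import telemetry, vision, workorder gives the robot as it stands. The module is installed in compiled form; this text tells all that it offers.
- The arm moves only by the tool play_rows, never from a script. Its argument "deltas" is a list of rows, each a list of 7 numbers: the shift along the world's x, y, z in mm, then the turn, a rotation vector about the world's x, y, z in degrees, then the finger opening in mm, from 0 to 85.4. In form: [[x, y, z, wx, wy, wz, jaw], ...]. A call has 1 to 8 rows; each row shifts and turns the commanded pose from where the row before left it; what a row does not reach is not made up. A row lasts 1/8 s, in which the tool goes at most 62.5 mm and 10.7 degrees, less where a joint would pass 70% of its speed; a pose out of reach is approached as far as the arm can. A call with a gripper value outside its range is refused whole. The fingers move at their own pace and stop on an object; "grip_force" is the grip in N (left out, the last holds). Time passes only in rows, so rows that do not move let the fingers close. It gives the time, the measured TCP pose, the force and the opening at its end, in the units of the state.
- telemetry.observe(): the state, without advancing time (a new reading comes with each control period).
- vision.grab_frame(name): name is "scene" or "side" or "wrist"; returns the picture (400x640x3 uint8, red, green, blue); there is no depth.
- vision.camera_info(name): a dict with "mtx" (3x3 intrinsics, pixels), "rvec" (rotation vector, rad) and "tvec" (3), from world to camera coordinates, as OpenCV has them. Camera axes: x right, y down, z forward; pixel columns grow to the right and rows downward; lengths in m; the calibration is good to about 2 mm. A picture is of the moment at which its call begins: read the wrist's pose just before it. camera_info takes no time and is no camera call; for the wrist camera it gives the pose at the moment of the call.
- workorder.job_done(): hands the job in, once; it reports no verdict.
The state is a dict: "clock": time; "qpos": joint angles; "qd": joint speeds; "joint_efforts": joint torques, N m; "position": TCP position; "tool_rot": TCP orientation; "force": force on the tool from outside, world axes, zero at the start; "moment": the same for the moment, N m; "grip_width": finger opening in m.
Only numpy, scipy, OpenCV 4.12 (cv2) and the standard library are available. Lean on these libraries where they do the work, as an engineer would, in place of code of your own. Each camera call takes 0.05 s, during which the arm holds its last target. There are 200 camera calls.

## Working session

There is one attempt and no reset: what is moved stays moved. The work goes in short steps, Python scripts to look and compute and a tool call to move; the robot and the scene stay as the last step left them, time stands still between calls to the robot, and variables do not carry over. Pictures are saved under pics/ and viewed, about 8 in all and at most 12, crops included, and the job is handed in when it is done.

Besides the shell and the picture viewer there is one more tool, called as name(argument=value, ...), one argument or row to a line, values as JSON. play_rows: Moves the arm, as the interface text tells. Its arguments: {"type":"object","properties":{"deltas":{"type":"array","items":{"type":"array","items":{"type":"number"}}},"grip_force":{"type":"number"}},"required":["deltas"]}

```bash
mkdir -p pics
cat > h.py <<'E'
import numpy as np, cv2
from workcell import telemetry, vision, workorder
def grab(n):
    ci=vision.camera_info(n); im=vision.grab_frame(n); return im,ci
def cam(ci):
    K=np.array(ci["mtx"],float).reshape(3,3);R=cv2.Rodrigues(np.array(ci["rvec"],float).reshape(3))[0];t=np.array(ci["tvec"],float).reshape(3)
    return K,R,t
def onz(ci,u,v,z):
    K,R,t=cam(ci); d=R.T@np.linalg.inv(K)@np.array([u,v,1.]); c=-R.T@t
    return c+d*(z-c[2])/d[2]
def proj(ci,p):
    K,R,t=cam(ci); q=K@(R@np.array(p,float)+t); return q[:2]/q[2]
def save(n,im): cv2.imwrite("pics/"+n+".png",cv2.cvtColor(im,cv2.COLOR_RGB2BGR))
E
python3 - <<'E'
from h import *
import pickle
s=telemetry.observe();print({k:np.round(v,3).tolist() for k,v in s.items()})
D={}
for n in ("scene","side","wrist"):
    D[n]=grab(n); save(n+"0",D[n][0]); K,R,t=cam(D[n][1]); print(n,np.round(K[0,0]),(-R.T@t).round(3),R[2].round(2))
pickle.dump(D,open("D0.pkl","wb"))
E
```

```text
{'clock': 0.0, 'qpos': [-1.177, 0.522, -0.036, 1.6, 0.021, 1.021, -0.113], 'qd': [0.001, 0.002, -0.0, -0.001, -0.002, 0.001, 0.0], 'joint_efforts': [0.001, -92.711, 1.98, -36.989, 0.018, 0.009, 0.0], 'position': [0.28, 0.559, 0.231], 'tool_rot': [-1.474, 1.57, -1.938], 'force': [-0.635, -0.711, -0.348], 'moment': [-0.042, -0.001, 0.033], 'grip_width': 0.086}
scene 427.0 [-0.046  0.61   0.483] [ 0.74 -0.48 -0.48]
side 442.0 [0.488 0.869 0.705] [ 0.09 -0.74 -0.67]
wrist 323.0 [0.222 0.588 0.373] [ 0.23 -0.12 -0.97]
```

View pics/scene0.png

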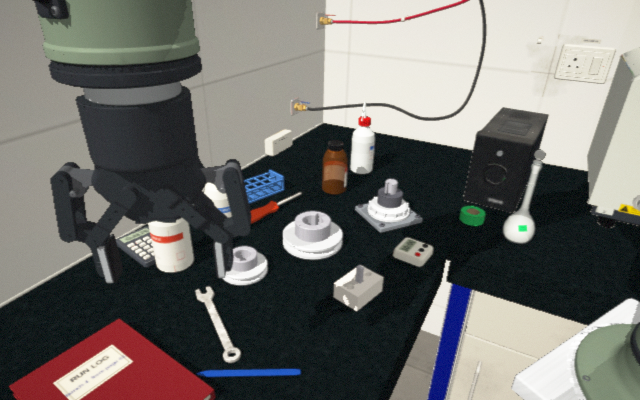

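View pics/side0.png

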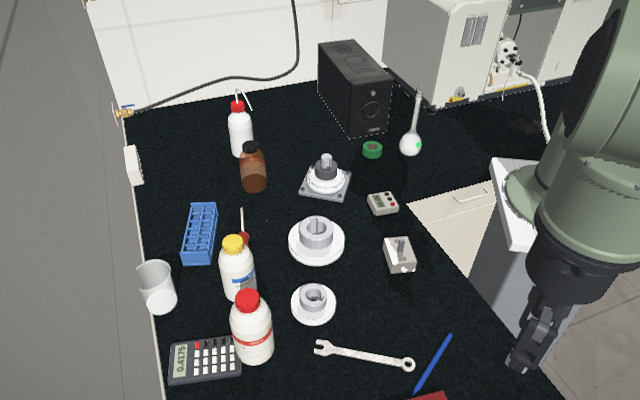

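Pulley candidates (side view): the large one at (316,240) and the small one at (313,303). The key is in the white block at (400,255) and the drive is at (326,178). I'll measure their sizes and check with one close crop.

Run:
```python
from h import *
import pickle
D=pickle.load(open("D0.pkl","rb")); im,ci=D["side"]
c=cv2.resize(im[140:330,280:425],None,fx=4,fy=4,interpolation=cv2.INTER_CUBIC)[:600] if 0 else cv2.resize(im[140:330,280:425],None,fx=3.1,fy=3.1,interpolation=cv2.INTER_CUBIC)
save("c1",c)
for a,b,z in [((288,241),(345,241),.01),((291,304),(336,304),.01),((299,227),(333,227),.038),((300,294),(327,294),.03)]:
    p,q=onz(ci,*a,z),onz(ci,*b,z);print(p.round(4),q.round(4),np.linalg.norm(p-q).round(4))
for u,v,z in [(326,156,.088),(400,242,.03)]: print(onz(ci,u,v,z).round(3))
for u,v,z in [(391,183,.088),(358,283,.03),(313,222,.038)]: print(onz(D["scene"][1],u,v,z).round(3))
```

```text
[0.6308 0.2385 0.01  ] [0.5104 0.2206 0.01  ] 0.1217
[0.5955 0.3946 0.01  ] [0.5124 0.3826 0.01  ] 0.084
[0.6095 0.221  0.038 ] [0.5384 0.2103 0.038 ] 0.0719
[0.5799 0.3843 0.03  ] [0.5305 0.3771 0.03  ] 0.0499
[0.577 0.029 0.088]
[0.396 0.225 0.03 ]
[0.57  0.035 0.088]
[0.391 0.251 0.03 ]
[0.587 0.22  0.038]
```

View pics/c1.png

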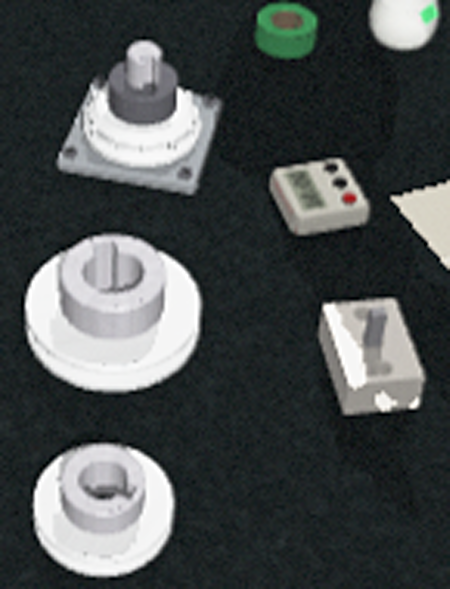

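Sizes: the large pulley's rim is 121 mm, so it is the wrong one. The small one, at about (0.554, 0.389), has an 84 mm rim and a 50 mm boss, which matches. I'm moving above the key now.

play_rows(
  deltas=[
    [18,-50,0,0,0,0,85],
    [18,-50,-5,0,0,0,85],
    [18,-50,-5,0,0,0,85],
    [18,-50,-10,0,0,0,85],
    [18,-50,-10,0,0,0,85],
    [18,-50,-10,0,0,0,85],
    [10,-20,-10,0,0,0,85],
    [0,0,0,0,0,0,85],
  ],
  grip_force=25,
)

```text
clock: 1.15
position: [0.398, 0.2373, 0.1808]
tool_rot: [-1.729, 1.57, -2.196]
force: [-0.7, 1.0, -0.3]
grip_width: 0.0849
```

Run:
```python
from h import *
from scipy.spatial.transform import Rotation as Ro
s=telemetry.observe();print(s["position"],Ro.from_euler("xyz",s["tool_rot"]).as_matrix().round(3).tolist(),s["force"],s["clock"])
im,ci=grab("wrist");save("w1",im)
import pickle;pickle.dump((im,ci),open("w1.pkl","wb"))
K,R,t=cam(ci);print((-R.T@t).round(3),R.round(2).tolist())
print(proj(ci,[.396,.235,.058]),proj(ci,[.577,.03,.088]))
```

```text
[0.39796179 0.2373261  0.18083323] [[-0.001, 0.45, 0.893], [-0.001, 0.893, -0.45], [-1.0, -0.001, -0.0]] [-0.73379357  0.97614917 -0.27758908] 1.15
[0.34  0.267 0.323] [[0.45, 0.89, -0.0], [0.86, -0.44, 0.26], [0.23, -0.12, -0.97]]
[316.65221088 193.05114355] [211.09698538 458.37133156]
```

View pics/w1.png

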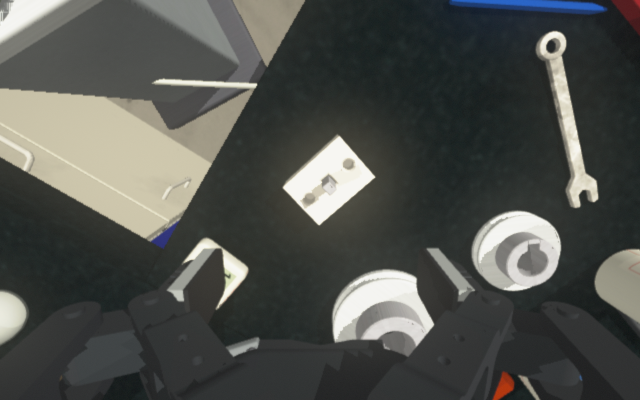

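The picture shows the block with corners (340,135), (375,178), (320,224) and (283,186), and the key top near (329,184). The right hub's boss is near (532,258), with its keyway pointing up in the image at about (533,245). Next I'll turn these into world positions.

Run:
```python
from h import *
import pickle
im,ci=pickle.load(open("w1.pkl","rb"))
a=im[120:240,270:390]; b=im[200:310,460:580]
g=cv2.cvtColor(im,cv2.COLOR_RGB2GRAY)
m=np.zeros_like(g);m[120:240,270:390]=g[120:240,270:390]>95
c=max(cv2.findContours(m,0,2)[0],key=cv2.contourArea)
q=cv2.boxPoints(cv2.minAreaRect(c));P=np.array([onz(ci,*x,.03) for x in q]);print(P.round(4).tolist(),P.mean(0).round(4))
for i in range(4):
    d=P[(i+1)%4]-P[i];print(np.linalg.norm(d).round(4),np.degrees(np.arctan2(d[1],d[0])).round(1))
f=lambda x:cv2.resize(x,None,fx=5,fy=5,interpolation=cv2.INTER_CUBIC)[:600,:600]
A=f(a[20:105,10:110]); 
B=f(b[:, 5:105][:85]); 
save("c2",np.hstack([cv2.resize(A,(400,340)),cv2.resize(B,(400,340))]))
```

```text
[[0.3791, 0.2041, 0.03], [0.3614, 0.2733, 0.03], [0.4124, 0.2876, 0.03], [0.4331, 0.2165, 0.03]] [0.3965 0.2454 0.03  ]
0.0714 104.4
0.053 15.6
0.074 -73.8
0.0554 -167.1
```

View pics/c2.png

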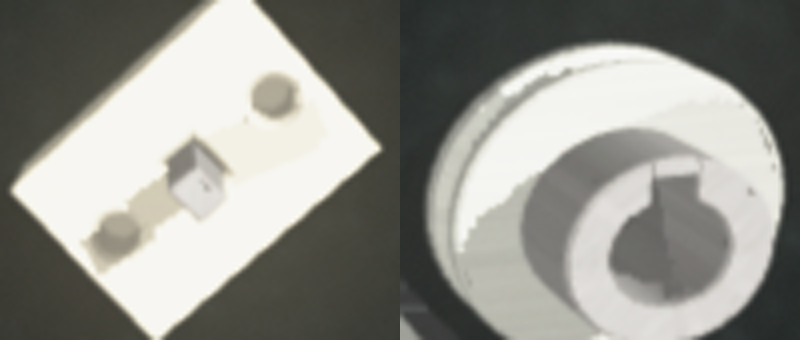

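Run:
```python
from h import *
import pickle
im,ci=pickle.load(open("w1.pkl","rb"))
print("key from holes",onz(ci,329,180.75,.03).round(4),"key top",onz(ci,330.5,186.5,.058).round(4), [onz(ci,280+x/4,140+y/4,.03).round(4) for x,y in((275,95),(117,232))])
h=onz(ci,532.75,261,.038);k=onz(ci,534.2,244.2,.038);print("hub",h.round(4),k.round(4),np.linalg.norm(k-h),np.degrees(np.arctan2(*(k-h)[[1,0]])))
k=onz(ci,532.7,248,.038)
```

```text
key from holes [0.3966 0.2471 0.03  ] key top [0.3962 0.2479 0.058 ] [array([0.3906, 0.2702, 0.03  ]), array([0.403 , 0.2233, 0.03  ])]
hub [0.5537 0.3876 0.038 ] [0.5375 0.394  0.038 ] 0.017409575829715775 158.35518970875086
```

play_rows(
  deltas=[
    [0,3,-15,0,0,10.4,40],
    [-1,3,-15,0,0,10.4,40],
    [0,2,-15,0,0,10.4,40],
    [-0.5,2,-15,0,0,10.3,40],
    [0,0,-30,0,0,0,40],
    [0,0,-30,0,0,0,40],
    [0,0,-20,0,0,0,40],
    [0,0,0,0,0,0,40],
  ],
)

```text
clock: 2.2
position: [0.3951, 0.2497, 0.0405]
tool_rot: [-2.92, 1.569, -2.658]
force: [0.2, -0.5, 0.2]
grip_width: 0.0401
```

Run:
```python
from h import *
s=telemetry.observe();print(s["position"],s["tool_rot"],s["qpos"])
im,ci=grab("wrist");print(proj(ci,[.3965,.2475,.058]));save("w2",cv2.resize(im[120:400,180:460],None,fx=2,fy=2))
```

```text
[0.39512831 0.24969497 0.0405039 ] [-2.92018231  1.56877478 -2.6581516 ] [-0.60224421  0.60376692 -0.11479266  2.13412047  0.16145393  0.41356353
  0.98777369]
[314.21688367 273.71031611]
```

View pics/w2.png

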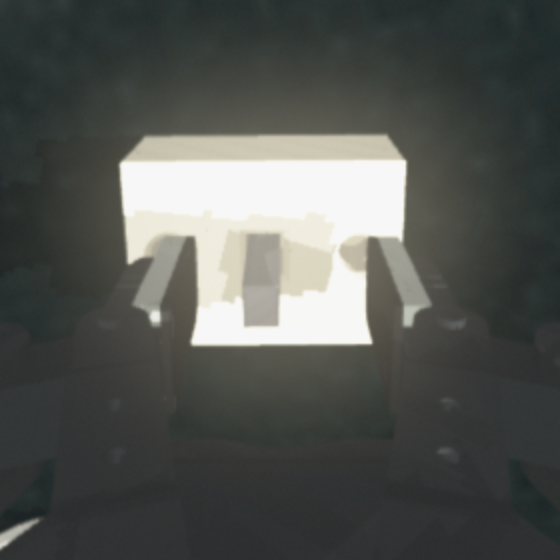

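play_rows(
  deltas=[
    [1.8,-3.6,-6,0,0,0,40],
    [0,0,0,0,0,0,25],
    [0,0,0,0,0,0,14],
  ],
)

```text
clock: 2.62
position: [0.3981, 0.2454, 0.0357]
tool_rot: [0.389, 1.57, 0.649]
force: [0.3, 0.5, -0.2]
grip_width: 0.0145
```

Run:
```python
from h import *
s=telemetry.observe();print(s["position"],s["force"])
im,ci=grab("wrist");print(proj(ci,[.3969,.2461,.058]));
g=cv2.cvtColor(im,6+1);r=im[270].mean(1);print(np.round(r[270:370:2]).astype(int))
```

```text
[0.39809889 0.24544048 0.03565322] [ 0.30826749  0.50609421 -0.15136901]
[322.43462698 275.5900337 ]
[ 79  81  81  83  83  83  88 117 132 140 149 155 154 139  86  86  85  86
 171 236 236 201 165 167 167 167 167 165 165 164 172 246 245 105  90  93
  95 117 170 170 170 163 145 134 109  94  92  92  92  92]
```

play_rows(
  deltas=[
    [0,0,0,0,0,0,4],
    [0,0,0,0,0,0,4],
    [0,0,0,0,0,0,4],
  ],
  grip_force=25,
)

```text
clock: 3.05
position: [0.3981, 0.2455, 0.0355]
tool_rot: [0.215, 1.57, 0.475]
force: [0.5, -0.8, 6.4]
grip_width: 0.0076
```

play_rows(
  deltas=[
    [0,0,15,0,0,0,4],
    [0,0,30,0,0,0,4],
    [10,-15,40,0,0,0,4],
    [27,-40,40,0,0,0,4],
    [30,-45,40,0,0,0,4],
    [30,-45,0,0,0,0,4],
    [30,-45,0,0,0,0,4],
    [10,-25,0,0,0,0,4],
  ],
)

```text
clock: 4.05
position: [0.5336, 0.0309, 0.1983]
tool_rot: [-0.611, 1.57, -0.353]
force: [-0.5, 0.6, -0.6]
grip_width: 0.0074
```

play_rows(
  deltas=[
    [0,0,0,0,0,0,4],
    [0,0,0,0,0,0,4],
  ],
)

```text
clock: 4.3
position: [0.5324, 0.0343, 0.1979]
tool_rot: [1.011, 1.57, 1.272]
force: [0.2, 0.8, -0.8]
grip_width: 0.0076
```

Run:
```python
from h import *
import pickle
s=telemetry.observe();print(s["position"],s["tool_rot"],s["force"])
im,ci=grab("wrist");p=proj(ci,[.573,.032,.088]);print(p);pickle.dump((im,ci,s),open("w3.pkl","wb"))
u,v=int(p[0]),int(p[1]);x0=max(0,u-75);y0=max(0,v-75);c=im[y0:y0+150,x0:x0+150];print(x0,y0)
save("w3",np.hstack([cv2.resize(c,(500,500),interpolation=2),cv2.resize(im,(300,188)) [:,:300].repeat(1,0) if 0 else np.vstack([cv2.resize(im,(300,188)),np.zeros((312,300,3),np.uint8)])]))
```

```text
[0.53235564 0.03431957 0.19787726] [1.01116951 1.57035035 1.27216164] [ 0.15390771  0.84344665 -0.76041539]
[304.82145224 242.11347957]
229 167
```

View pics/w3.png

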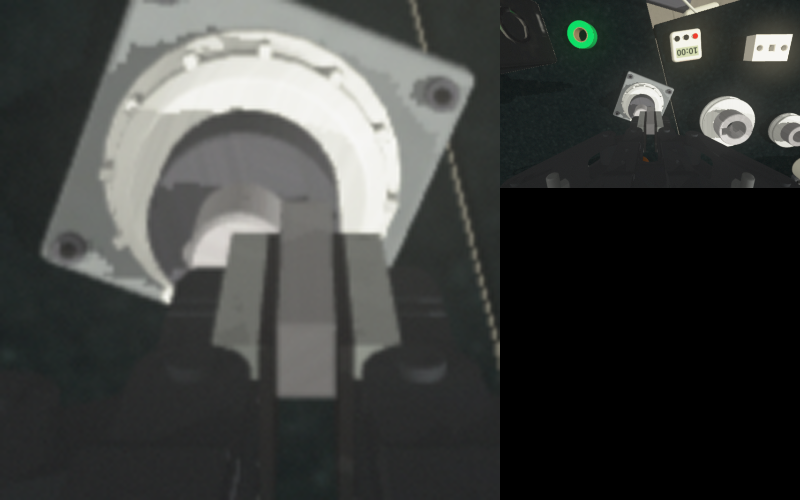

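The key is held between the pads, but they hide the shaft. I'll move past it in +x so the camera has a clear view.

play_rows(
  deltas=[
    [30,0,0,0,0,0,4],
    [35,0,0,0,0,0,4],
    [15,0,0,0,0,0,4],
    [0,0,0,0,0,0,4],
    [0,0,0,0,0,0,4],
    [0,0,0,0,0,0,4],
  ],
)

```text
clock: 5.1
position: [0.6121, 0.0339, 0.1976]
tool_rot: [2.712, 1.571, 2.973]
force: [0.5, -0.7, 0.6]
grip_width: 0.0075
```

Run:
```python
from h import *
import pickle
s=telemetry.observe();print(s["position"],s["tool_rot"],s["force"])
im,ci=grab("wrist");p=proj(ci,[.573,.032,.088]);print(p);pickle.dump((im,ci,s),open("w4.pkl","wb"))
K,R,t=cam(ci);print((-R.T@t).round(4))
u,v=int(p[0]),int(p[1]);x0=max(0,u-75);y0=max(0,v-75);c=im[y0:y0+150,x0:x0+150];print(x0,y0)
save("w4",cv2.resize(c,(600,600),interpolation=2))
```

```text
[0.61210999 0.03392581 0.19761318] [2.71187642 1.57073048 2.9727666 ] [ 0.52022538 -0.68041976  0.6187569 ]
[330.65131348 149.52943571]
[0.5495 0.0173 0.3396]
255 74
```

View pics/w4.png

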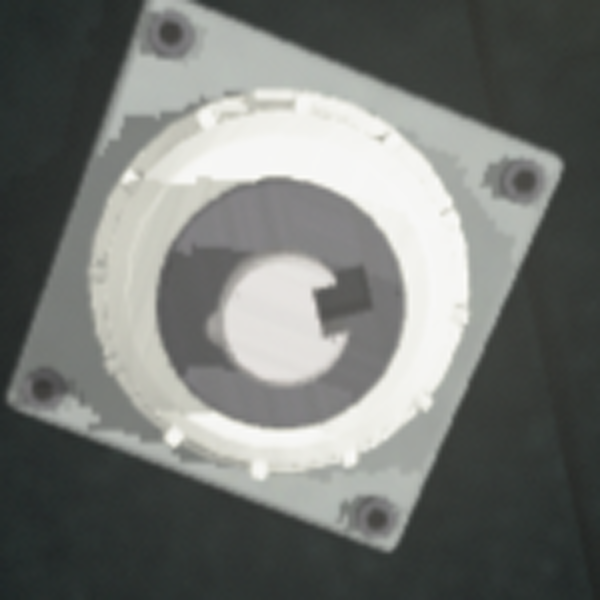

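The shaft top is centred at crop (286,319). The slot's inner edge runs (315,290)–(325,338), facing right and slightly up, and the ball is opposite at (213,328).

Run:
```python
from h import *
import pickle
im,ci,s=pickle.load(open("w4.pkl","rb"))
f=lambda x,y,z:onz(ci,255+x/4-.4,74+y/4-.4,z)
g=cv2.cvtColor(im,7);m=np.zeros_like(g);m[130:180,300:350]=g[130:180,300:350]>185
n,l,st,ce=cv2.connectedComponentsWithStats(m);k=l[154,326];c=max(cv2.findContours((l==k).astype(np.uint8),0,1)[0],key=cv2.contourArea)
(cc,r)=cv2.minEnclosingCircle(c);print(cc,r,st[k]); 
for q in [(286,319),((cc[0]-255)*4,(cc[1]-74)*4)]: print("centre",f(*q,.088).round(4))
C=f(286,319,.088)
print("diam",np.linalg.norm(f(222,319,.088)-f(350,319,.088)))
ang=lambda d:np.degrees(np.arctan2(d[1],d[0]))
a,b=f(315,290,.088),f(325,338,.088);e=b-a;print("slot w",np.linalg.norm(e),"dir",ang([-e[1],e[0]]),ang([e[1],-e[0]]))
print("mid dir",ang((a+b)/2-C),np.linalg.norm((a+b)/2-C),"ball",ang(C-f(213,328,.076)))
a,b=f(362,265,.062),f(372,308,.062);C2=f(286,319,.088);print("outer pocket",ang((a+b)/2-C2),np.linalg.norm(((a+b)/2-C2)[:2]),np.linalg.norm(a-b))
# foot plate orientation
P=[f(x,y,.012) for x,y in((563,160),(395,552),(10,402))];print("plate",[ang(P[1]-P[0]),ang(P[2]-P[1])],((P[0]+P[2])/2).round(4),np.linalg.norm(P[1]-P[0]))
# key in hand
im3,ci3,s3=pickle.load(open("w3.pkl","rb"))
k=onz(ci3,229+306/3.333,167+360/3.333,s3["position"][2]+.0225);print("keytop rel TCP",(k-s3["position"]).round(4))
from scipy.spatial.transform import Rotation as Ro
M=Ro.from_euler("xyz",s["tool_rot"]).as_matrix();print("tool y",ang(M[:,1]),"tool z",ang(M[:,2]),s["qpos"])
```

```text
(325.745361328125, 153.2129669189453) 15.947331428527832 [311 138  30  32 682]
centre [0.5768 0.0294 0.088 ]
centre [0.5765 0.0287 0.088 ]
diam 0.024862215502449197
slot w 0.009494929073824114 dir 117.34443229803827 -62.65556770196172
mid dir 113.04098168356019 0.0066652267901927895 ball 117.34634740367903
outer pocket 117.09378718136885 0.018114312071894824 0.009356801828777205
plate [np.float64(-6.100321649110992), np.float64(-97.04979033140606)] [0.5769 0.0293 0.012 ] 0.10756099992587508
keytop rel TCP [-0.0014 -0.      0.0225]
tool y 104.94790657415912 tool z 14.947906668251434 [-0.07742443  0.53932285 -0.10859227  1.66345428  0.06881869  0.94260464
  1.62049837]
```

Shaft axis is at (0.5767, 0.0291), and the foot plate centre agrees. The slot faces 117.3°, confirmed by the inner edge, the ball and the pocket. I'll turn the key by −77.6° and set it just above the slot.

play_rows(
  deltas=[
    [-6,1,0,0,0,-9.7,4],
    [-6,1,0,0,0,-9.7,4],
    [-6,1,0,0,0,-9.7,4],
    [-6,1,-5,0,0,-9.7,4],
    [-6,0.5,-10,0,0,-9.7,4],
    [-6,0.5,-15,0,0,-9.7,4],
    [-5,0.5,-15,0,0,-9.7,4],
    [0,0,-15,0,0,-9.7,4],
  ],
)

```text
clock: 6.15
position: [0.5712, 0.0393, 0.1372]
tool_rot: [1.944, 1.571, 0.845]
force: [0.8, -0.2, -0.5]
grip_width: 0.0071
```

play_rows(
  deltas=[
    [0,0,-10,0,0,0,4],
    [0,0,-5,0,0,0,4],
    [0,0,0,0,0,0,4],
    [0,0,0,0,0,0,4],
  ],
)

```text
clock: 6.65
position: [0.572, 0.039, 0.1228]
tool_rot: [1.479, 1.57, 0.386]
force: [0.9, 0.3, -0.6]
grip_width: 0.0073
```

```bash
cat > look.py <<'E'
from h import *
import pickle,sys
from scipy.spatial.transform import Rotation as Ro
s=telemetry.observe();M=Ro.from_euler("xyz",s["tool_rot"]).as_matrix();ang=lambda d:np.degrees(np.arctan2(d[1],d[0]))
print(s["position"].round(4) if hasattr(s["position"],"round") else s["position"],"ty",ang(M[:,1]).round(2),"tx",M[:,0].round(4),np.round(s["force"],1),s["qpos"][6])
n,z=sys.argv[1],float(sys.argv[2])
im,ci=grab("wrist");p=proj(ci,[.5767,.0291,z]);print(p);pickle.dump((im,ci,s),open(n+".pkl","wb"))
u,v=int(p[0]),int(p[1]);x0=max(0,u-75);y0=max(0,min(250,v-75));c=im[y0:y0+150,x0:x0+150];print(x0,y0)
save(n,cv2.resize(c,(600,600),interpolation=2))
E
python3 look.py w5 .088
```

```text
[0.572  0.039  0.1228] ty 27.37 tx [ 6.e-04  2.e-04 -1.e+00] [ 0.9  0.3 -0.6] 0.4642698762780686
[319.34458802 247.84590977]
244 172
```

View pics/w5.png

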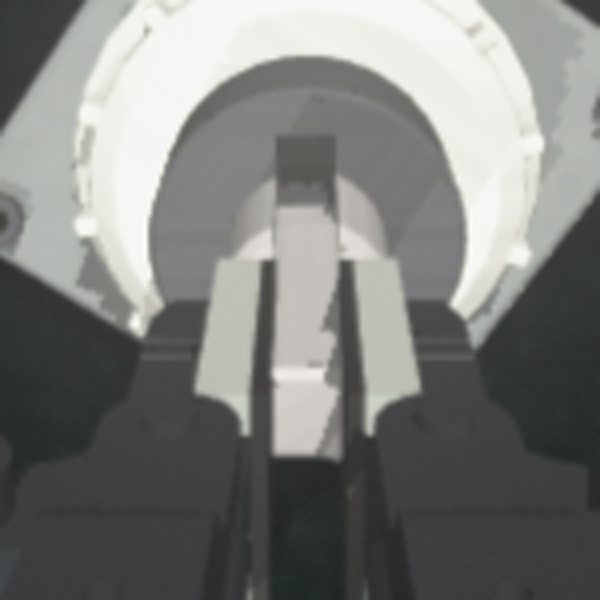

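The key lines up laterally with the slot: pocket edges at crop x 276–337, key foot at 275–336. I'll check the radial position.

Run:
```python
from h import *
import pickle
im,ci,s=pickle.load(open("w5.pkl","rb"));z=s["position"][2]
f=lambda x,y,z:onz(ci,244+x/4-.4,172+y/4-.4,z)
C=np.array([.5767,.0291,0]);d=np.array([np.cos(np.radians(117.3)),np.sin(np.radians(117.3)),0]);t=np.array([-d[1],d[0],0])
for n,p in dict(foot=f(305.5,207,z-.0255),top_out=f(307,376,z+.0225),top_in=f(307,457,z+.0225),pocket_out=f(306.5,136,.062)).items(): print(n,((p-C)@d*1e3).round(2),((p-C)@t*1e3).round(2))
print(((s["position"]-C)@d*1e3).round(2),((s["position"]-C)@t*1e3).round(2))
```

```text
foot 18.44 -0.37
top_out 16.93 -0.54
top_in 7.8 -0.55
pocket_out 18.52 -0.52
11.02 -0.34
```

play_rows(
  deltas=[
    [0.2,-0.35,-4,0,0,0,4],
    [0,0,-4,0,0,0,4],
    [0,0,0,0,0,0,4],
    [0,0,-1.5,0,0,0,4],
    [0,0,-1,0,0,0,4],
    [0,0,0,0,0,0,4],
  ],
)

```text
clock: 7.45
position: [0.5719, 0.0388, 0.1118]
tool_rot: [-1.7, 1.571, -2.794]
force: [-0.3, -0.2, 0.9]
grip_width: 0.0074
```

play_rows(
  deltas=[
    [0,0,-1,0,0,0,4],
    [0,0,-1,0,0,0,4],
    [0,0,0,0,0,0,4],
  ],
)

```text
clock: 7.82
position: [0.5719, 0.0388, 0.1098]
tool_rot: [-2.05, 1.571, 3.139]
force: [0.5, -0.2, -0.3]
grip_width: 0.0069
```

play_rows(
  deltas=[
    [0,0,-2,0,0,0,4],
    [0,0,-2,0,0,0,4],
    [0,0,-2,0,0,0,4],
    [0,0,0,0,0,0,4],
  ],
)

```text
clock: 8.32
position: [0.5718, 0.0388, 0.1036]
tool_rot: [-1.855, 1.57, -2.949]
force: [0.9, -0.3, -1.0]
grip_width: 0.0071
```

play_rows(
  deltas=[
    [0,0,-2,0,0,0,4],
    [0,0,-2,0,0,0,4],
    [0,0,-2,0,0,0,4],
    [0,0,-2,0,0,0,4],
    [0,0,0,0,0,0,4],
  ],
)

```text
clock: 8.95
position: [0.5718, 0.0388, 0.0957]
tool_rot: [-1.878, 1.57, -2.972]
force: [0.1, 0.0, -0.1]
grip_width: 0.0076
```

play_rows(
  deltas=[
    [0,0,-2,0,0,0,4],
    [0,0,-1,0,0,0,4],
    [0,0,0,0,0,0,12],
    [0,0,0,0,0,0,20],
    [0,0,0,0,0,0,30],
    [0,0,0,0,0,0,30],
  ],
)

```text
clock: 9.7
position: [0.5719, 0.0388, 0.0929]
tool_rot: [1.454, 1.571, 0.36]
force: [-0.1, 1.4, -0.4]
grip_width: 0.0301
```

play_rows(
  deltas=[
    [0,0,25,0,0,0,40],
    [0,0,35,0,0,0,60],
    [14,-27,40,0,0,0,85],
    [14,-27,0,0,0,0,85],
    [0,0,0,0,0,0,85],
    [0,0,0,0,0,0,85],
  ],
)

```text
clock: 10.45
position: [0.5995, -0.0147, 0.1925]
tool_rot: [-2.385, 1.57, 2.804]
force: [0.4, 0.1, -1.2]
grip_width: 0.0852
```

```bash
python3 look.py w6 .088
```

```text
[ 0.5995 -0.0147  0.1925] ty 27.33 tx [-7.e-04  3.e-04 -1.e+00] [ 0.4  0.1 -1.2] 0.5409029380417842
[319.82670763 136.06989502]
244 61
```

View pics/w6.png

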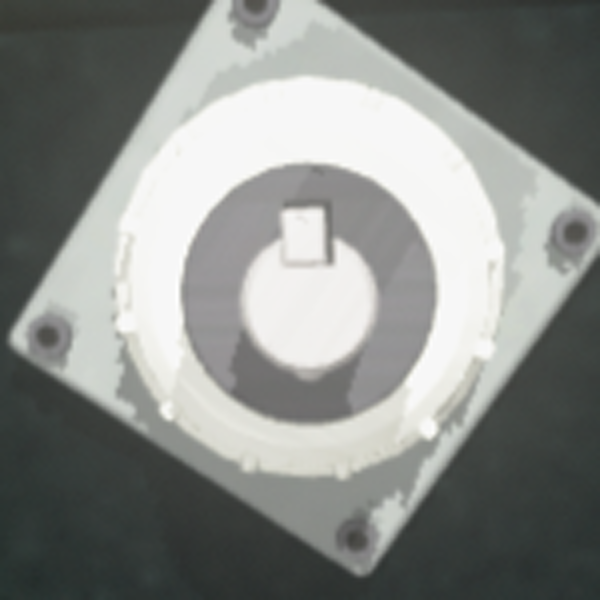

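The key stands in the slot with its top at crop (303,235). Whether it dropped all the way isn't clear, so I'll check the height from the side and scene cameras and from the key-top scale.

Run:
```python
from h import *
import pickle
im,ci,s=pickle.load(open("w6.pkl","rb"))
C=np.array([.5767,.0291,0]);d=np.array([np.cos(np.radians(117.3)),np.sin(np.radians(117.3)),0]);t=np.array([-d[1],d[0],0])
for z in(.088,.1127):
  for n,(x,y) in dict(out=(303,205),inn=(303,265),l=(281,235),r=(326,235),shl=(241,300),shr=(378,300),shb=(310,370)).items():
    p=onz(ci,244+x/4-.4,61+y/4-.4,z);print(z,n,((p-C)@d*1e3).round(2),((p-C)@t*1e3).round(2))
o=[]
for n in("side","scene"):
    im,ci=grab(n);a=proj(ci,[.5767,.0291,.088]);print(n,a,proj(ci,[.5707,.0407,.0900]),proj(ci,[.5707,.0407,.1127]))
    x,y=int(a[0])-30,int(a[1])-30;o.append(cv2.resize(im[y:y+60,x:x+60],(400,400),interpolation=2));print(x,y)
save("w7",np.hstack(o))
```

```text
0.088 out 17.54 0.34
0.088 inn 6.75 0.35
0.088 l 12.18 4.42
0.088 r 12.18 -3.92
0.088 shl 0.35 11.99
0.088 shr 0.34 -13.71
0.088 shb -12.74 -0.96
0.1127 out 17.35 0.25
0.1127 inn 7.64 0.27
0.1127 l 12.52 3.93
0.1127 r 12.52 -3.57
0.1127 shl 1.88 10.74
0.1127 shr 1.87 -12.39
0.1127 shb -9.89 -0.91
side [326.14158106 156.01387317] [328.1068993  158.47337187] [328.37766956 150.47797186]
296 126
scene [391.20774433 181.2285342 ] [388.97037468 182.59237338] [390.00824454 172.89116224]
361 151
```

View pics/w7.png

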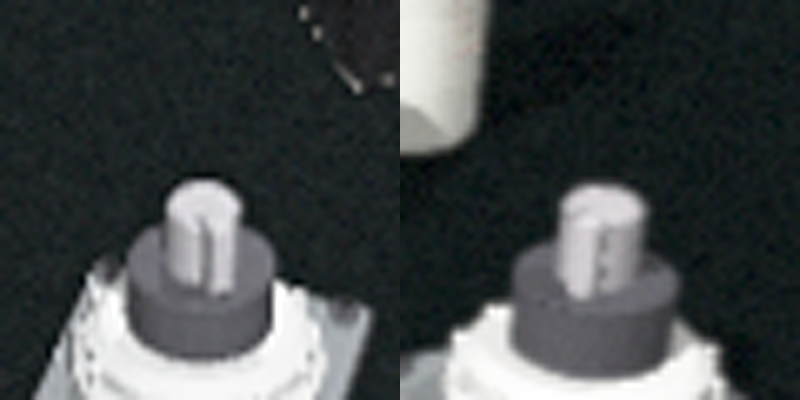

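The key's top is flush with the shaft end in both views, so step 1 is done. It leans slightly to the +angle side, so I'll aim the keyway at about 119.5°. Next is the 84 mm pulley.

play_rows(
  deltas=[
    [-6,50,0,0,0,0,85],
    [-6,50,0,0,0,0,85],
    [-6,50,0,0,0,0,85],
    [-6,50,0,0,0,0,85],
    [-6,50,0,0,0,0,85],
    [-6,50,0,0,0,0,70],
    [-6,50,0,0,0,0,70],
    [-3,40,-20,0,0,0,70],
  ],
)

```text
clock: 11.6
position: [0.5543, 0.3781, 0.1737]
tool_rot: [2.008, 1.568, 0.916]
force: [0.5, -1.4, 0.4]
grip_width: 0.0696
```

play_rows(
  deltas=[
    [0,10,-20,0,0,0,70],
    [0,0,0,0,0,0,70],
    [0,0,0,0,0,0,70],
    [0,0,0,0,0,0,70],
  ],
)

```text
clock: 12.1
position: [0.5557, 0.3839, 0.1539]
tool_rot: [1.523, 1.57, 0.427]
force: [0.0, 1.4, 0.3]
grip_width: 0.0702
```

```bash
sed -i 's/\[.5767,.0291,z\]/[float(sys.argv[3]),float(sys.argv[4]),z] if len(sys.argv)>3 else [.5767,.0291,z]/' look.py; python3 look.py w8 .038 .5537 .3876
```

```text
[0.5557 0.3839 0.1539] ty 27.24 tx [ 1.1e-03  5.0e-04 -1.0e+00] [0.  1.4 0.3] -0.08756525932715811
[319.82343381 191.09197314]
244 116
```

View pics/w8.png

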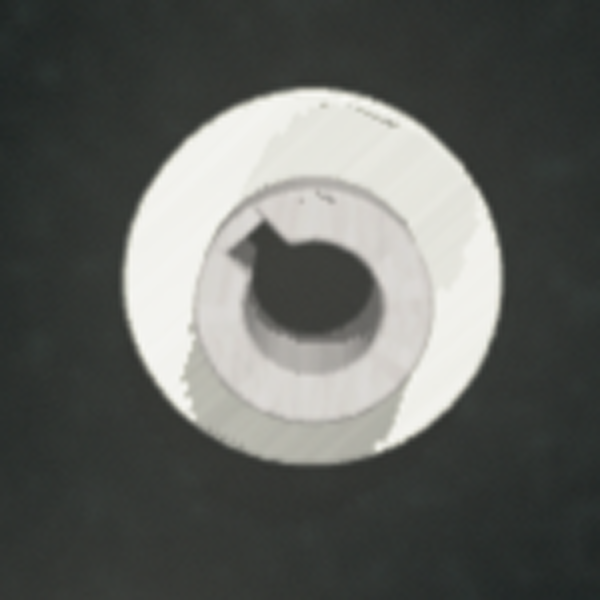

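The boss top circle is centred at crop (313.5,299), and the keyway's outer end is around (244,231).

Run:
```python
from h import *
import pickle
im,ci,s=pickle.load(open("w8.pkl","rb"))
f=lambda x,y,z:onz(ci,244+x/4-.4,116+y/4-.4,z)
ang=lambda d:np.degrees(np.arctan2(d[1],d[0]))
C=f(313.5,299,.038);print("boss",C.round(4),np.linalg.norm(f(193,299,.038)-f(434,299,.038)))
C3=f(313,277,.017);print("rim",C3.round(4),np.linalg.norm(f(124,277,.017)-f(502,277,.017)))
k=f(244,231,.038);print(ang(k-C),np.linalg.norm(k-C))
e=f(262,212,.038)-f(228,249,.038);print("width",np.linalg.norm(e),ang(e))
e=f(290,243,.038)-f(262,212,.038);print("side",np.linalg.norm(e),ang(-e))
e=f(249,266,.038)-f(228,249,.038);print("side",np.linalg.norm(e),ang(-e))
print((C-s["position"]).round(4))
```

```text
boss [0.555 0.389 0.038] 0.04942428973550012
rim [0.555 0.389 0.017] 0.08345768888820751
162.09518538445192 0.019937870138249054
width 0.010291640414038692 74.56816733193851
side 0.008472363661218963 158.7441691029271
side 0.0054963815505498625 167.37353618468708
[-0.0007  0.0051 -0.1159]
```

play_rows(
  deltas=[
    [-0.7,5.1,-30,0,0,0,70],
    [0,0,-35,0,0,0,70],
    [0,0,-35,0,0,0,70],
    [0,0,-20,0,0,0,70],
    [0,0,-8,0,0,0,70],
    [0,0,0,0,0,0,60],
    [0,0,0,0,0,0,54],
    [0,0,0,0,0,0,54],
  ],
)

```text
clock: 13.15
position: [0.5546, 0.3902, 0.0258]
tool_rot: [1.805, 1.57, 0.711]
force: [-0.2, 0.5, 0.3]
grip_width: 0.0537
```

play_rows(
  deltas=[
    [0,0,-3,0,0,0,54],
    [0,0,0,0,0,0,47],
    [0,0,0,0,0,0,45],
    [0,0,0,0,0,0,45],
  ],
  grip_force=40,
)

```text
clock: 13.65
position: [0.5542, 0.39, 0.022]
tool_rot: [2.36, 1.571, 1.266]
force: [-1.8, -0.4, 6.0]
grip_width: 0.0484
```

play_rows(
  deltas=[
    [0,0,20,0,0,0,45],
    [0,0,45,0,0,0,45],
    [0,-20,45,0,0,0,45],
    [3,-45,23,0,0,-7,45],
    [4,-50,0,0,0,-8,45],
    [4,-50,0,0,0,-8,45],
    [4,-50,0,0,0,-7,45],
    [4,-50,0,0,0,-7,45],
  ],
)

```text
clock: 14.65
position: [0.5732, 0.1234, 0.156]
tool_rot: [2.463, 1.57, 0.719]
force: [0.5, -1.4, -3.0]
grip_width: 0.0484
```

play_rows(
  deltas=[
    [4,-50,0,0,0,-6,45],
    [0,-40,0,0,0,0,45],
    [0,-5,0,0,0,0,45],
    [0,0,0,0,0,0,45],
    [0,0,0,0,0,0,45],
  ],
)

```text
clock: 15.28
position: [0.5772, 0.0313, 0.1551]
tool_rot: [-2.983, 1.57, 1.457]
force: [0.1, -0.0, -2.8]
grip_width: 0.0486
```

```bash
python3 look.py w9 .17
```

```text
[0.5772 0.0313 0.1551] ty -15.58 tx [ 1.e-04  7.e-04 -1.e+00] [ 0.1 -0.  -2.8] -0.15640301562953798
[320.33917296 275.21904089]
245 200
```

No more pictures will show, so I'm going on with numbers. I'll sample the boss top in polar form to check the keyway angle and the hub's offset in the grip.

```bash
cat > polar.py <<'E'
from h import *
import pickle,sys
from scipy.spatial.transform import Rotation as Ro
im,ci,s=pickle.load(open(sys.argv[1]+".pkl","rb"));P=np.array(s["position"]);M=Ro.from_euler("xyz",s["tool_rot"]).as_matrix()
g=cv2.GaussianBlur(cv2.cvtColor(im,7),(3,3),0).astype(np.float32)
H=P+np.array([0,0,.016])
def smp(r,a,off=0):
    p=H+off*M[:,2]+r*np.array([np.cos(np.radians(a)),np.sin(np.radians(a)),0]);u=proj(ci,p);return cv2.getRectSubPix(g,(1,1),(float(u[0]),float(u[1])))[0,0]
for off in(0,.00125):
  for r in(.0165,.018,.0195):
    print(off,r,[int(smp(r,a,off)) for a in range(84,160,4)])
tz=np.degrees(np.arctan2(M[1,2],M[0,2]))
for nm,a in(("-z",tz+180),("+z",tz),("-z-30",tz+150),("-z+30",tz+210)): print(nm,round(a,1),[int(smp(r/1e3,a)) for r in np.arange(10,31,1)])
E
python3 polar.py w9
```

```text
0 0.0165 [216, 214, 214, 215, 212, 192, 173, 171, 139, 112, 108, 109, 109, 113, 125, 170, 215, 218, 218]
0 0.018 [214, 214, 216, 213, 214, 203, 173, 148, 141, 139, 133, 118, 107, 110, 141, 199, 213, 212, 203]
0 0.0195 [214, 215, 214, 214, 215, 212, 203, 220, 220, 218, 215, 213, 204, 177, 177, 215, 215, 180, 150]
0.00125 0.0165 [217, 214, 214, 216, 197, 173, 174, 174, 149, 111, 109, 109, 113, 122, 160, 213, 219, 219, 219]
0.00125 0.018 [215, 214, 215, 214, 211, 176, 169, 131, 110, 109, 109, 107, 110, 129, 187, 213, 213, 210, 171]
0.00125 0.0195 [214, 215, 215, 214, 216, 185, 187, 188, 191, 192, 179, 150, 129, 151, 209, 215, 199, 156, 146]
-z 74.4 [65, 93, 193, 218, 219, 219, 219, 220, 220, 220, 219, 216, 193, 173, 173, 173, 173, 178, 220, 231, 231]
+z -105.6 [168, 167, 168, 167, 167, 167, 170, 195, 215, 219, 220, 220, 217, 205, 178, 158, 154, 158, 169, 93, 48]
-z-30 44.4 [64, 77, 176, 218, 220, 220, 219, 217, 216, 216, 216, 209, 183, 145, 139, 138, 145, 214, 231, 232, 232]
-z+30 104.4 [64, 64, 100, 159, 163, 172, 183, 192, 198, 206, 209, 210, 203, 179, 183, 184, 190, 227, 231, 230, 231]
```

```bash
sed -i 's/for off in(0,.00125):/for off in(.0020,.00265):/; s/smp(r\/1e3,a)) for/smp(r\/1e3,a,.00265)) for/; s/range(84,160,4)/range(84,156,3)/' polar.py
cat >> polar.py <<'E'
for a in range(0,360,20): 
    v=[smp(r/1e4,a,.00265) for r in range(100,180,2)];g2=np.diff(v);print(a,[int(x) for x in v[::4]],"bore",10+.2*np.argmax(g2)+.1)
E
python3 polar.py w9
```

```text
0.002 0.0165 [217, 215, 214, 214, 213, 185, 168, 173, 174, 173, 160, 121, 108, 109, 108, 111, 118, 126, 159, 204, 219, 220, 219, 219]
0.002 0.018 [216, 214, 214, 216, 214, 206, 179, 174, 172, 151, 118, 110, 109, 109, 108, 109, 117, 138, 185, 212, 214, 213, 210, 184]
0.002 0.0195 [214, 214, 216, 214, 213, 213, 189, 170, 145, 136, 140, 143, 142, 131, 118, 112, 119, 158, 205, 213, 213, 194, 158, 147]
0.00265 0.0165 [218, 216, 214, 214, 204, 165, 171, 173, 169, 158, 126, 103, 107, 108, 108, 115, 120, 140, 185, 217, 220, 220, 220, 219]
0.00265 0.018 [216, 214, 214, 215, 213, 190, 174, 174, 174, 156, 122, 109, 109, 108, 109, 114, 125, 161, 207, 215, 215, 213, 200, 167]
0.00265 0.0195 [215, 214, 215, 215, 213, 208, 176, 167, 135, 115, 114, 117, 114, 110, 107, 110, 133, 181, 212, 213, 210, 179, 149, 145]
-z 74.4 [65, 66, 65, 66, 129, 211, 219, 219, 219, 219, 219, 220, 220, 218, 212, 181, 173, 173, 173, 173, 190]
+z -105.6 [168, 167, 167, 167, 184, 211, 218, 220, 220, 218, 211, 188, 163, 155, 155, 167, 129, 53, 47, 46, 44]
-z-30 44.4 [63, 63, 64, 67, 140, 216, 220, 219, 217, 216, 217, 218, 21
[... 686 characters left out ...]
102, 102, 102, 101, 104, 124, 173, 216, 192, 156] bore 14.9
180 [103, 102, 101, 101, 102, 114, 132, 145, 147, 147] bore 14.299999999999999
200 [105, 104, 102, 102, 102, 113, 124, 139, 145, 146] bore 15.299999999999999
220 [137, 133, 130, 137, 136, 132, 130, 142, 149, 149] bore 15.5
240 [160, 159, 156, 154, 153, 168, 193, 209, 202, 171] bore 14.299999999999999
260 [168, 167, 167, 167, 169, 185, 206, 215, 219, 221] bore 14.299999999999999
280 [175, 176, 176, 177, 180, 195, 215, 216, 212, 219] bore 14.1
300 [178, 178, 177, 175, 159, 176, 212, 219, 221, 220] bore 14.1
320 [174, 171, 170, 168, 170, 189, 213, 219, 220, 220] bore 14.1
340 [170, 169, 167, 161, 156, 172, 203, 216, 217, 217] bore 14.1
```

Centre and keyway are clear: the hub sits about 3 mm along tool +z from the TCP, with its keyway at 117°. I'll correct by (+0.7, +0.7) mm and +2°, then lower to just above the shaft.

play_rows(
  deltas=[
    [0.7,0.7,-10,0,0,2,45],
    [0,0,-15,0,0,0,45],
    [0,0,-10,0,0,0,45],
    [0,0,-5,0,0,0,45],
    [0,0,-2,0,0,0,45],
    [0,0,0,0,0,0,45],
    [0,0,0,0,0,0,45],
  ],
)

```text
clock: 16.2
position: [0.5781, 0.0306, 0.1131]
tool_rot: [2.07, 1.57, 0.261]
force: [-0.4, -0.9, -3.1]
grip_width: 0.0482
```

play_rows(
  deltas=[
    [0,0,-1,0,0,0,45],
    [0,0,-1,0,0,0,45],
    [0,0,-1,0,0,0,45],
    [0,0,0,0,0,0,45],
  ],
)

```text
clock: 16.7
position: [0.5779, 0.0306, 0.1098]
tool_rot: [-1.188, 1.571, -2.998]
force: [0.5, 0.8, -3.8]
grip_width: 0.0488
```

play_rows(
  deltas=[
    [0,1,0,0,0,0,45],
    [0,0,-1,0,0,0,45],
    [0,0,-1,0,0,0,45],
    [0,0,0,0,0,0,45],
  ],
)

```text
clock: 17.2
position: [0.5779, 0.0316, 0.1077]
tool_rot: [-1.167, 1.571, -2.976]
force: [-0.8, -0.4, -3.4]
grip_width: 0.0484
```

play_rows(
  deltas=[
    [0,0,-1,0,0,0,45],
    [0,0,-1,0,0,0,45],
    [0,0,0,0,0,0,45],
  ],
)

```text
clock: 17.58
position: [0.5778, 0.0316, 0.1057]
tool_rot: [-1.189, 1.571, -2.998]
force: [-1.0, -0.2, -2.5]
grip_width: 0.0487
```

play_rows(
  deltas=[
    [0,0,-1,0,0,0,45],
    [0,0,-1,0,0,0,45],
    [0,0,0,0,0,0,45],
  ],
)

```text
clock: 17.95
position: [0.5779, 0.0316, 0.1037]
tool_rot: [-1.159, 1.571, -2.969]
force: [0.2, -1.3, -3.3]
grip_width: 0.0487
```

play_rows(
  deltas=[
    [0,0,-1,0,0,0,45],
    [0,0,-1,0,0,0,45],
    [0,0,0,0,0,0,45],
  ],
)

```text
clock: 18.32
position: [0.5778, 0.0316, 0.1017]
tool_rot: [-1.121, 1.571, -2.931]
force: [-0.2, 0.5, -2.4]
grip_width: 0.0483
```

play_rows(
  deltas=[
    [0,0,-1,0,0,0,45],
    [0,0,-1,0,0,0,45],
    [0,0,0,0,0,0,45],
  ],
)

```text
clock: 18.7
position: [0.5779, 0.0316, 0.0998]
tool_rot: [-1.423, 1.571, 3.051]
force: [0.1, 0.1, -2.3]
grip_width: 0.0483
```

play_rows(
  deltas=[
    [0,0,-1,0,0,0,45],
    [0,0,-1,0,0,0,45],
    [0,0,0,0,0,0,45],
  ],
)

```text
clock: 19.08
position: [0.5779, 0.0316, 0.0978]
tool_rot: [-1.172, 1.571, -2.982]
force: [0.4, 1.1, -2.5]
grip_width: 0.0482
```

play_rows(
  deltas=[
    [0,0,-1,0,0,0,45],
    [0,0,-1,0,0,0,45],
    [0,0,0,0,0,0,45],
  ],
)

```text
clock: 19.45
position: [0.5778, 0.0316, 0.0957]
tool_rot: [-1.339, 1.571, 3.134]
force: [-0.9, -0.3, -3.1]
grip_width: 0.0486
```

play_rows(
  deltas=[
    [0,0,-1,0,0,0,45],
    [0,0,-1,0,0,0,45],
    [0,0,0,0,0,0,45],
  ],
)

```text
clock: 19.82
position: [0.578, 0.0315, 0.0938]
tool_rot: [1.297, 1.57, -0.512]
force: [1.5, -0.9, -3.0]
grip_width: 0.0482
```

play_rows(
  deltas=[
    [0,0,-1,0,0,0,45],
    [0,0,-1,0,0,0,45],
    [0,0,0,0,0,0,45],
  ],
)

```text
clock: 20.2
position: [0.5781, 0.0315, 0.0918]
tool_rot: [1.311, 1.57, -0.498]
force: [3.1, -1.2, -3.4]
grip_width: 0.0485
```

play_rows(
  deltas=[
    [0,0,-1,0,0,0,45],
    [0,0,-1,0,0,0,45],
    [0,0,0,0,0,0,45],
  ],
)

```text
clock: 20.58
position: [0.5779, 0.0315, 0.0897]
tool_rot: [-0.399, 1.571, -2.209]
force: [3.9, -2.9, -3.8]
grip_width: 0.0486
```

play_rows(
  deltas=[
    [0,0,-1,0,0,0,45],
    [0,0,-1,0,0,0,45],
    [0,0,0,0,0,0,45],
  ],
)

```text
clock: 20.95
position: [0.5779, 0.0315, 0.0877]
tool_rot: [-0.479, 1.571, -2.288]
force: [4.1, -2.9, -4.6]
grip_width: 0.0481
```

play_rows(
  deltas=[
    [0,0,-1,0,0,0,45],
    [0,0,-0.7,0,0,0,45],
    [0,0,0,0,0,0,45],
  ],
)

```text
clock: 21.32
position: [0.5778, 0.0316, 0.086]
tool_rot: [-0.766, 1.571, -2.575]
force: [3.9, -2.3, -3.5]
grip_width: 0.0487
```

play_rows(
  deltas=[
    [0,0,-0.7,0,0,0,45],
    [0,0,0,0,0,0,45],
    [0,0,0,0,0,0,45],
  ],
)

```text
clock: 21.7
position: [0.5779, 0.0316, 0.0854]
tool_rot: [-0.637, 1.571, -2.446]
force: [2.8, -4.5, -4.3]
grip_width: 0.0483
```

play_rows(
  deltas=[
    [0,0,-0.7,0,0,0,45],
    [0,0,-0.4,0,0,0,45],
    [0,0,0,0,0,0,45],
  ],
)

```text
clock: 22.08
position: [0.5779, 0.0316, 0.0843]
tool_rot: [-0.477, 1.571, -2.286]
force: [3.0, -3.9, -2.2]
grip_width: 0.0477
```

play_rows(
  deltas=[
    [0,0,-0.5,0,0,0,45],
    [0,0,0,0,0,0,45],
  ],
)

```text
clock: 22.32
position: [0.5779, 0.0314, 0.084]
tool_rot: [0.681, 1.571, -1.129]
force: [0.6, -4.7, 4.2]
grip_width: 0.0482
```

play_rows(
  deltas=[
    [0,0,-0.5,0,0,0,45],
    [0,0,0,0,0,0,45],
  ],
)

```text
clock: 22.58
position: [0.578, 0.0314, 0.084]
tool_rot: [2.295, 1.571, 0.485]
force: [-1.0, -4.7, 13.7]
grip_width: 0.0484
```

Contact came at exactly TCP z 0.084, which puts the underside at 62 mm on the collar. I'll relax the push, release, and back off.

play_rows(
  deltas=[
    [0,0,0.7,0,0,0,45],
    [0,0,0,0,0,0,52],
    [0,0,0,0,0,0,60],
    [0,0,0,0,0,0,68],
    [0,0,0,0,0,0,70],
  ],
)

```text
clock: 23.2
position: [0.5778, 0.0317, 0.084]
tool_rot: [-1.827, 1.571, 2.647]
force: [-0.5, 0.1, -0.6]
grip_width: 0.0699
```

play_rows(
  deltas=[
    [0,0,15,0,0,0,75],
    [0,0,25,0,0,0,80],
    [0,0,30,0,0,0,85],
    [0,0,0,0,0,0,85],
    [0,0,0,0,0,0,85],
  ],
)

```text
clock: 23.82
position: [0.5778, 0.0318, 0.1542]
tool_rot: [3.055, 1.571, 1.246]
force: [-0.4, -0.4, -1.1]
grip_width: 0.0849
```

```bash
cat > chk.py <<'E'
from h import *
s=telemetry.observe();print(s["position"],s["force"],s["clock"])
im,ci=grab("wrist");g=cv2.GaussianBlur(cv2.cvtColor(im,7),(3,3),0).astype(np.float32)
C=np.array([.5772,.0291,0])
for z,r0 in((.100,range(20,32)),(.079,range(36,48))):
  for a in range(50,360,30):
    print(z,a,[int(cv2.getRectSubPix(g,(1,1),tuple(map(float,proj(ci,C+[r/1e3*np.cos(np.radians(a)),r/1e3*np.sin(np.radians(a)),z]))))[0,0]) for r in r0])
C=C
for r in(8,11.5,13,15,18,19.5): print(r,[int(cv2.getRectSubPix(g,(1,1),tuple(map(float,proj(ci,C+[r/1e3*np.cos(np.radians(a)),r/1e3*np.sin(np.radians(a)),.09]))))[0,0]) for a in range(80,160,4)])
# side-view: bright silhouette widths per row around hub
im,ci=grab("side");g=cv2.cvtColor(im,7)
for z in(.100,.079,.062): print(z,proj(ci,C+[0,0,z]).round(1),proj(ci,C+[.042,0,z]).round(1),proj(ci,C-[.042,0,-z]).round(1),proj(ci,C+[0,.042,z]).round(1))
for v in range(136,192,3): print(v,g[v,290:366:3])
E
python3 chk.py
```

```text
[0.57776955 0.03178691 0.15424719] [-0.41534122 -0.39329147 -1.05436352] 23.825
0.1 50 [224, 223, 223, 219, 202, 169, 157, 169, 215, 235, 236, 236]
0.1 80 [226, 225, 225, 223, 206, 188, 185, 189, 216, 235, 237, 237]
0.1 110 [190, 221, 221, 225, 212, 197, 207, 232, 237, 237, 237, 236]
0.1 140 [221, 224, 224, 224, 229, 236, 240, 243, 246, 245, 245, 245]
0.1 170 [228, 228, 229, 228, 236, 244, 245, 246, 246, 246, 246, 246]
0.1 200 [224, 224, 223, 221, 224, 239, 245, 246, 246, 246, 246, 246]
0.1 230 [227, 228, 228, 228, 224, 231, 243, 246, 246, 246, 245, 230]
0.1 260 [226, 225, 226, 226, 221, 206, 197, 199, 199, 200, 208, 201]
0.1 290 [229, 229, 229, 227, 223, 207, 192, 196, 196, 196, 197, 199]
0.1 320 [226, 227, 229, 228, 224, 206, 193, 196, 196, 194, 193, 193]
0.1 350 [224, 223, 222, 223, 215, 192, 193, 196, 200, 222, 242, 244]
0.079 50 [238, 238, 238, 241, 241, 235, 232, 234, 235, 228, 226, 227]
0.079 80 [235, 235, 235, 236, 240, 242, 244, 244, 245, 246, 240, 236]
0.079 110 [238, 237, 237, 239, 242, 244, 244, 241, 237, 242, 244, 235]
0.079 140 [245, 245, 245, 245, 239, 211, 186, 182, 1
[... 2654 characters left out ...]

 180  83 139  33  35  24  29  33]
175 [ 26  28  34  34  30  70 223 229 214  63  84 158 185 194 119  67 228 237
 168 162 159  33  28  28  38  33]
178 [ 30  25  34  28  32 178 198 226 228 209  87  93  96  99  84 232 234 244
 200 176  85  35  33  36  38  30]
181 [ 31  27  33  34  34 170 222 221 238 238 228 234 224 234 230 240 242 238
 219 176  34  44  23  31  28  33]
184 [ 31  29  28  29 169 170 208 223 194 245 246 247 248 247 247 243 216 240
 175 160  28  34  25  30  29  32]
187 [ 32  34  30  26 122 172 135 229 242 207 223 231 238 231 230 218 244 217
 174  85  28  34  32  36  30  33]
190 [ 33  30  40 192 113 145 150 146 199 237 247 248 247 248 248 243 192 156
 179  32  33  33  37  27  33  28]
```

The boss edge sits at about 24.5–25 mm all round the shaft axis at z 100 mm, and the rim matches its home height in both views. I'm handing in.

```bash
python3 -c "
from workcell import workorder;print(workorder.job_done())"
```

```text
the job is handed in; nothing more can be done
None
```

The pulley is fitted over the key and sitting home on the collar. I handed the job in at about 24 s of the 72 s allowed; no verdict is reported back.

- **Key:** I took it from the white block and turned it to the slot, which I measured facing 117° in the world frame. It went 21 mm into the slot with no force felt, and I let it drop. The scene and side views showed its top level with the shaft end. The scale of the key top in the wrist picture suggested it stood higher, but those two views settled it.
- **Pulley:** I chose the small one, which measured 84 mm across the rim; the look-alike measured 121 mm. I held it by the boss with the keyway turned to about 119°. It slid down meeting only the ball's sideways push of about 4–5 N. It met the collar with its underside at 62 mm, and the push peaked at about 17 N. I then relaxed the push, let go and backed off.
- **Last checks:** The boss edge lies 24.5–25 mm from the shaft axis all round, at the home height. The rim in the side view matches its predicted home position, and the force on the open gripper is about 1 N, which is noise.
- **Not checked:** I used up the 12 pictures before the pulley was placed, so the final checks were by numbers only. I did not measure the bystanders again at the end. No move was aimed near them, and the forces I read during the moves showed no sign of a bump.

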